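# Move the red sachet caddy to the empty rail

### The arm

A 6-joint arm with a two-finger parallel gripper is mounted at the origin on a cart in front of the work surface, level with it; the furniture and walls round the work are solid. World frame = base frame: x ahead of the robot, y to its left, z up, the work surface at z = 0. Lengths are in mm, angles in rad, forces in N, time in s.
With the tool pointing down it reaches from about 300 to 750 mm from the base axis. Payload 8.5 kg.
Tool frame: the origin (TCP) lies on the centre line of the jaws, within the pads' length; the fingertips stand 19 mm ahead of it and the grasp point (between the pads) is the TCP; z points along the fingers, y is the line along which they close (so a half turn about z gives the same grasp; the last joint's range is limited). The gripper opens to 85 mm and grips with 20 to 120 N. Pads are 22 mm wide; open, the fingers measure 114 mm over their backs; the gripper's body (76 mm by 85 mm) begins 54 mm behind the grasp point. The pads swing forward as they close: fully open they stand 13 mm farther back than shut.
Start: joints at [-1.512, 0.381, 1.297, -0, 1.464, -0.215], TCP at [148.71, -529.496, 250.322] pointing down, gripper open.
Joint ranges: [-3.11, 3.11], [-0.89, 2.33], [0.22, 2.48], [-1.42, 4.56], [0.17, 2.85], [-2.88, 2.88]. Speed limits (rad/s): [2.39, 2.39, 3.14, 3.14, 3.14, 3.14].

### API

Orientations are given as a 3x3 rotation matrix whose columns are the frame's x, y, z axes.
In Python, from rig import telemetry, camera, camera_params, finish_job gives the robot as it stands.
- The arm moves only by the tool arm_command, never from a script. Its argument "series" is a list of rows, each an object with "dp": the shift along the tool's x, y, z in cm, a list of three; "turn": the turn about the tool's z in rad; "grip": the finger opening in cm, from 0 to 8.54. In form: [{"dp": [x, y, z], "turn": turn, "grip": grip}, ...]. A call has exactly 10 rows; each row is the pose to reach, as a shift and turn from the pose commanded when the call began, along the tool's axes at that moment; what a row does not reach only later rows make up. A row lasts 1/10 s, in which the tool goes at most 50 mm and 8.59 degrees, less where a joint would pass 70% of its speed; a pose out of reach is approached as far as the arm can. A call with a gripper value outside its range is refused whole. The fingers move at their own pace and stop on an object; "grip_force" is the grip in N (left out, the last holds). Time passes only in rows, so rows that repeat a pose let the fingers close, or fill a call up. It gives the time, the measured TCP pose, the force, the opening and the grip force at its end, in the units of the state.
- telemetry.read_state(): the state, without advancing time (a new reading comes with each control period).
- camera(name): name is "scene" or "top" or "wrist"; returns the picture (384x512x3 uint8, blue, green, red); there is no depth.
- camera_params(name): a dict with "mtx" (3x3 intrinsics, pixels), "distortion" ([k1, k2, p1, p2, k3] as OpenCV has them; the pictures are not rectified), "world_from_camera" (4x4, takes a point from camera to world coordinates); the wrist camera has in their place "tool_from_camera" (4x4, takes a point from camera to tool coordinates, whose origin is the TCP and whose axes are the flange's). Camera axes: x right, y up, looking along -z (the intrinsics and any distortion apply to the point x, -y, -z); pixel columns grow to the right and rows downward; lengths in mm; the calibration is good to about 2 mm. A picture is of the moment at which its call begins: read the wrist's pose just before it. camera_params takes no time and is no camera call.
- finish_job(): hands the job in; it is judged then, once.
The state is a dict: "time_s": time; "joint_positions": joint angles; "qvel": joint speeds; "effort": joint torques, N m; "tcp_pos": TCP position; "ee_rot": TCP orientation; "contact_force": force on the tool from outside, world axes, zero at the start; "ft_torque": the same for the moment, N m; "grip_width": finger opening in mm; "grip_force": force on a finger pad.
Only numpy, scipy, OpenCV 4.12 (cv2) and the standard library are available. Lean on these libraries where they do the work, as an engineer would, in place of code of your own. Each camera call takes 0.05 s, during which the arm holds its last target. There are 200 camera calls.

### The job

Three tea-sachet caddies straddle one of the two little rails on the worktop. Lift the red one up over the rail's end stop and hang it astride the empty rail next to it, between that rail's end stops, so that it hangs level and free. Leave the white and the green caddy hanging where they are.

Things in the scene. Friction and masses are not known exactly. Their poses are not given: they have to be found in the camera images.
- red_caddy_grip (a point): Red saddle caddy, 106 mm across the rail (x), 44 along it (y), pocket each side, 0.1-0.2 kg. Point: centre of the upright grip block on top, 18 (x) by 24 (y) by 48 mm tall, 35 mm above the rail's axis when hung; z up. Ridge 21 mm below the point; under it a 36 mm wide slot, open below; pockets end 80 mm below the point: raise 65 mm to clear the stops, 115 mm to pass over a neighbour. Neighbours about 85 mm away.
- white_caddy_grip (a point): A tea-sachet caddy exactly like the red one, but in white; it hangs on the full rail beside it and must stay where it hangs. The point is the centre of its grip block, axes as for the red caddy.
- green_caddy_grip (a point): A tea-sachet caddy exactly like the red one, but in green; it hangs on the full rail beside it and must stay where it hangs. The point is the centre of its grip block, axes as for the red caddy.
- empty_rail_mid (a point): The empty rail: fixed level steel bar, 12 mm thick, 80 mm above the worktop, 170 mm long between black end stops (discs, 30 mm diameter), on two posts and a pale wooden base. Point: middle of the bar's axis; y along the bar, x across, z up. The full rail, left or right of it and roughly in line, is alike: 80 mm high, 270 mm between stops, browner base.
Not all that is in view belongs to the job. Of the things that look like the part that bears empty_rail_mid, the larger one is meant.

How it is judged (in metres and radians):
At the end, for the whole second after the job is handed in: The red caddy hangs at rest on the empty rail, between its stops: grip centre within 15 mm of the bar across it, 25 to 45 mm above its axis, within 70 mm of its middle; tilt under 11 and yaw to the bar under 17 degrees. White and green caddies are within 30 mm of where they hung (x of red_caddy_grip in the frame of empty_rail_mid between -0.015 and 0.015 m and y of red_caddy_grip in the frame of empty_rail_mid between -0.07 and 0.07 m and z of red_caddy_grip in the frame of empty_rail_mid between 0.025 and 0.045 m and angle between red_caddy_grip's own z axis and vertical below 0.2 rad and angle between the y axis of red_caddy_grip and the y axis of empty_rail_mid, either way round below 0.3 rad and linear speed of red_caddy below 0.05 m/s and contact force between red_caddy and empty_rail above 0.3 N and distance of each of white_caddy_grip, green_caddy_grip from where it was at the start of the episode below 0.03 m); the robot touches nothing.
It fails at once if the white caddy is pushed along, lifted or knocked by 30 mm or more (distance of white_caddy_grip from where it was at the start of the episode above 0.03 m).
It fails at once if the green caddy is pushed along, lifted or knocked by 30 mm or more (distance of green_caddy_grip from where it was at the start of the episode above 0.03 m).
It also fails if it takes over 35 s, if anything falls off the work surface, if the arm or the gripper's body presses on something with over 40 N, if the wrist force passes 120 N, or if a joint passes its speed limit or range.

## Working session

There is one attempt and no reset: what is moved stays moved. The work goes in short steps, Python scripts to look and compute and a tool call to move; the robot and the scene stay as the last step left them, time stands still between calls to the robot, and variables do not carry over. Pictures are saved under pics/ and viewed, at most 10 in all, crops included, and the job is handed in when it is done.

Besides the shell and the picture viewer there is one more tool, called after "Emit:" by a JSON object that holds its "method" and its "body". arm_command: Moves the arm, as the interface text tells. Its arguments: {"type":"object","properties":{"series":{"type":"array","items":{"type":"object","properties":{"dp":{"type":"array","items":{"type":"number"}},"turn":{"type":"number"},"grip":{"type":"number"}}}},"grip_force":{"type":"number"}},"required":["series"]}

```bash
mkdir -p pics; python3 - <<'E'
from rig import telemetry,camera,camera_params
import cv2,numpy as np
s=telemetry.read_state();print(s['time_s'],s['tcp_pos'],np.round(s['ee_rot'],3))
for n in('scene','top'):
    cv2.imwrite(f'pics/{n}0.png',cv2.resize(camera(n),(800,600),interpolation=cv2.INTER_CUBIC))
    p=camera_params(n);print(np.round(p['world_from_camera'],2),np.round(p['mtx'],1),p['distortion'])
E
```

```text
0.0 [ 148.71443901 -529.21881019  249.68912588] [[ 0.963  0.27  -0.   ]
 [ 0.27  -0.963  0.002]
 [ 0.    -0.001 -1.   ]]
[[-5.0000e-01  5.0000e-01 -7.1000e-01 -3.6566e+02]
 [-8.7000e-01 -2.6000e-01  4.2000e-01  5.3395e+02]
 [ 2.0000e-02  8.3000e-01  5.6000e-01  7.2467e+02]
 [ 0.0000e+00  0.0000e+00  0.0000e+00  1.0000e+00]] [[431.1   0.  263.7]
 [  0.  431.1 187.3]
 [  0.    0.    1. ]] [-0.15872602  0.          0.          0.          0.        ]
[[-3.00000e-02  9.90000e-01 -1.00000e-01  2.93810e+02]
 [-1.00000e+00 -3.00000e-02  0.00000e+00  7.35500e+01]
 [ 0.00000e+00  1.00000e-01  9.90000e-01  1.52265e+03]
 [ 0.00000e+00  0.00000e+00  0.00000e+00  1.00000e+00]] [[460.3   0.  254.3]
 [  0.  460.3 194.5]
 [  0.    0.    1. ]] [-0.02739446  0.          0.          0.          0.        ]
```

View pics/scene0.png

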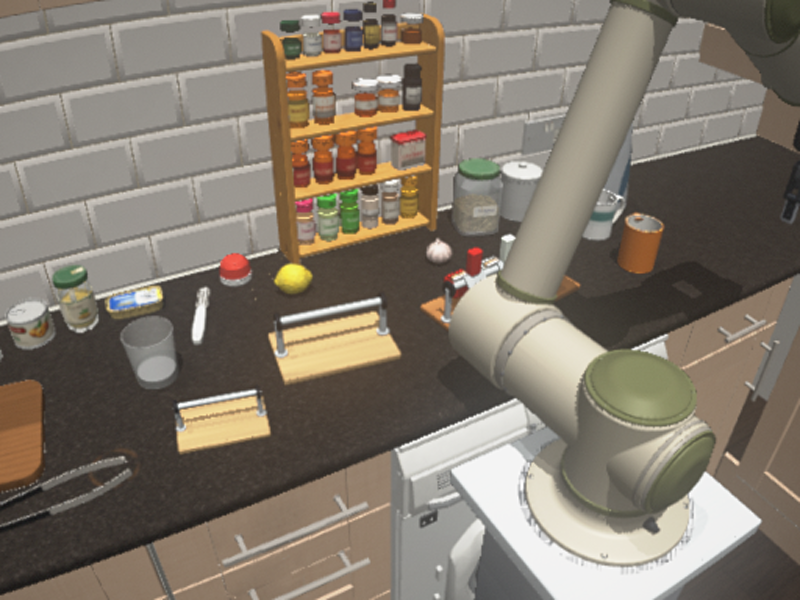

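View pics/top0.png

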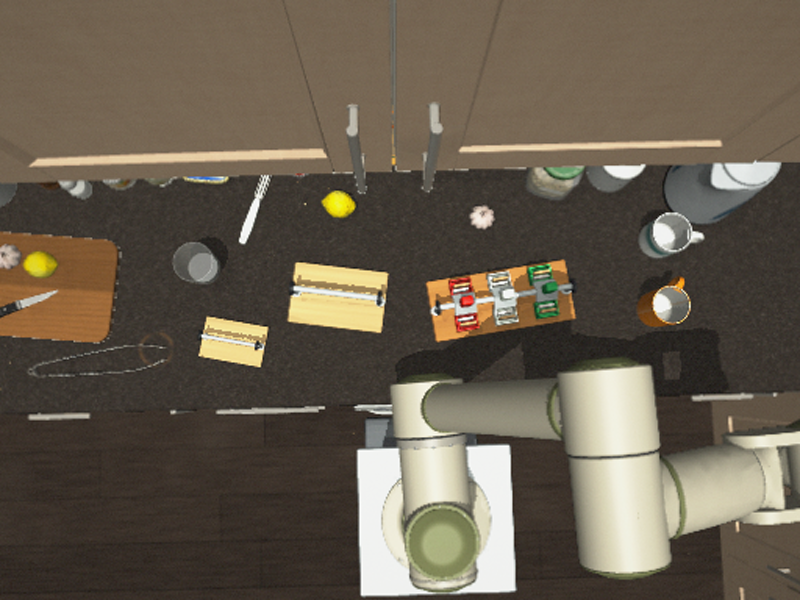

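Candidates (pixels of the 800x600 pictures):
- **Rails in top:** the larger empty rail at (338,291), the smaller one at (233,339), and the full rail at (505,297). The larger empty rail is the one meant.
- **Red things:** the red caddy in top at (466,300). In the scene view there is also a red lid at (235,268), plus red jars on the rack.

I'll check the choice in a close crop.

```bash
python3 - <<'E'
import cv2
from rig import camera
im=camera('top'); cv2.imwrite('pics/topc.png',cv2.resize(im[155:225,180:380],(800,280),interpolation=cv2.INTER_CUBIC))
E
```

```text
(no output)
```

View pics/topc.png

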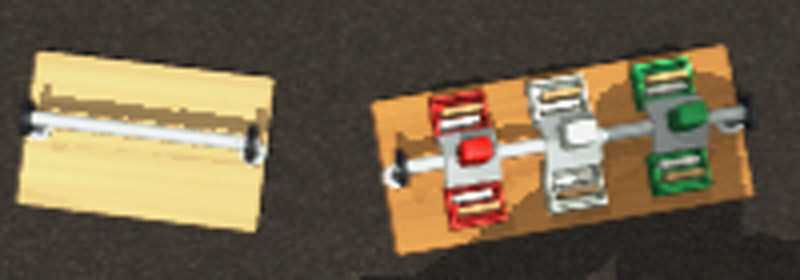

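The crop shows the larger empty rail with its bar from (35,121) to (247,143). The red, white and green grips are at (477,148), (580,131) and (689,114), and the full rail's stops at (400,168) and (740,117).

```bash
cat > h.py <<'E'
import cv2,numpy as np
from rig import telemetry,camera,camera_params
def ray(n,px,z,T=None):
    p=camera_params(n); T=p['world_from_camera'] if T is None else T
    T=np.array(T)
    u=cv2.undistortPoints(np.array([[px]],float),np.array(p['mtx']),np.array(p['distortion']))[0,0]
    d=T[:3,:3]@[u[0],-u[1],-1]; o=T[:3,3]; return o+d*(z-o[2])/d[2]
def wristT():
    s=telemetry.read_state(); T=np.eye(4); T[:3,:3]=s['ee_rot']; T[:3,3]=s['tcp_pos']
    return T@np.array(camera_params('wrist')['tool_from_camera'])
E
python3 - <<'E'
from h import *
for n,(a,b),z in [('EL',(35,121),84),('ER',(247,143),84),('FL',(404,165),84),('FR',(740,117),84),('red',(477,148),139),('white',(580,131),139),('green',(689,114),139)]:
    print(n,np.round(ray('top',(180+(a-1.5)/4,155+(b-1.5)/4),z),1))
print(np.round(camera_params('wrist')['tool_from_camera'],3))
E
```

```text
EL [479.  273.5  84. ]
ER [456.7 107.1  84. ]
FL [435.8 -15.7  84. ]
FR [ 466.3 -282.1   84. ]
red [441.7 -67.9 139. ]
white [ 452.5 -146.5  139. ]
green [ 463.1 -229.9  139. ]
[[ 1.00000e-03  9.57000e-01  2.89000e-01  7.31830e+01]
 [ 1.00000e+00 -1.00000e-03 -1.00000e-03 -7.49000e-01]
 [-0.00000e+00  2.89000e-01 -9.57000e-01 -1.23542e+02]
 [ 0.00000e+00  0.00000e+00  0.00000e+00  1.00000e+00]]
```

Emit:
{"method": "arm_command", "body": {"series": [{"dp":[3.6,-3.2,0],"turn":-0.13,"grip":6},{"dp":[7.2,-6.4,0],"turn":-0.26,"grip":6},{"dp":[10.8,-9.6,0],"turn":-0.4,"grip":6},{"dp":[14.4,-12.8,0],"turn":-0.53,"grip":6},{"dp":[18,-16,0],"turn":-0.67,"grip":6},{"dp":[21.6,-19.2,0],"turn":-0.8,"grip":6},{"dp":[25.2,-22.4,0],"turn":-0.94,"grip":6},{"dp":[28.8,-25.6,0],"turn":-1.08,"grip":6},{"dp":[32.4,-28.8,0],"turn":-1.22,"grip":6},{"dp":[35,-31.2,0],"turn":-1.36,"grip":6}], "grip_force": 40}}

```text
time_s: 1.15
tcp_pos: [402.1, -132.1, 250.3]
ee_rot: [[-0.07, 0.998, 0.0], [0.998, 0.07, 0.0], [0.0, 0.0, -1.0]]
contact_force: [0.7, -0.3, -0.4]
grip_width: 59.7
grip_force: 0.0
```

```bash
cat >> h.py <<'E'
def plan(p,yaw_y):  # dp (cm) and turn to put TCP at p with tool y at world angle yaw_y (deg)
    s=telemetry.read_state(); R=np.array(s['ee_rot'])
    d=R.T@(np.array(p)-s['tcp_pos'])/10
    a=np.arctan2(R[1,1],R[0,1]); t=-(np.radians(yaw_y)-a); t=(t+np.pi)%(2*np.pi)-np.pi
    print('t',s['time_s'],'tcp',np.round(s['tcp_pos'],1),'ydeg',round(np.degrees(a),1),'z',np.round(R[:,2],3),'dp',np.round(d,2),'turn',round(t,3),'F',np.round(s['contact_force'],1),'w',round(s['grip_width'],1),'gf',s['grip_force'])
E
python3 - <<'E'
from h import *
plan([441.7,-67.9,250],6.5)
E
```

```text
t 1.15 tcp [ 402.1 -132.1  250.3] ydeg 4.0 z [ 0.  0. -1.] dp [6.12 4.4  0.04] turn -0.043 F [ 0.7 -0.3 -0.4] w 59.7 gf 0.0
```

Emit:
{"method": "arm_command", "body": {"series": [{"dp":[2,1.5,0],"turn":-0.02,"grip":6},{"dp":[4,3,0],"turn":-0.04,"grip":6},{"dp":[6.1,4.4,0],"turn":-0.04,"grip":6},{"dp":[6.1,4.4,0],"turn":-0.04,"grip":6},{"dp":[6.1,4.4,0],"turn":-0.04,"grip":6},{"dp":[6.1,4.4,0],"turn":-0.04,"grip":6},{"dp":[6.1,4.4,0],"turn":-0.04,"grip":6},{"dp":[6.1,4.4,0],"turn":-0.04,"grip":6},{"dp":[6.1,4.4,0],"turn":-0.04,"grip":6},{"dp":[6.1,4.4,0],"turn":-0.04,"grip":6}]}}

```text
time_s: 2.15
tcp_pos: [441.3, -71.0, 250.3]
ee_rot: [[-0.102, 0.995, 0.0], [0.995, 0.102, -0.0], [-0.0, 0.0, -1.0]]
contact_force: [0.4, -1.0, 0.4]
grip_width: 60.0
grip_force: 0.0
```

```bash
python3 - <<'E'
from h import *
plan([441.7,-67.9,122],6.5)
np.save('T1.npy',wristT()); cv2.imwrite('pics/w1.png',cv2.resize(camera('wrist'),(800,600),interpolation=cv2.INTER_CUBIC))
E
```

```text
t 2.15 tcp [441.3 -71.  250.3] ydeg 5.9 z [ 0. -0. -1.] dp [ 0.31  0.07 12.83] turn -0.011 F [ 0.4 -1.   0.4] w 60.0 gf 0.0
```

View pics/w1.png

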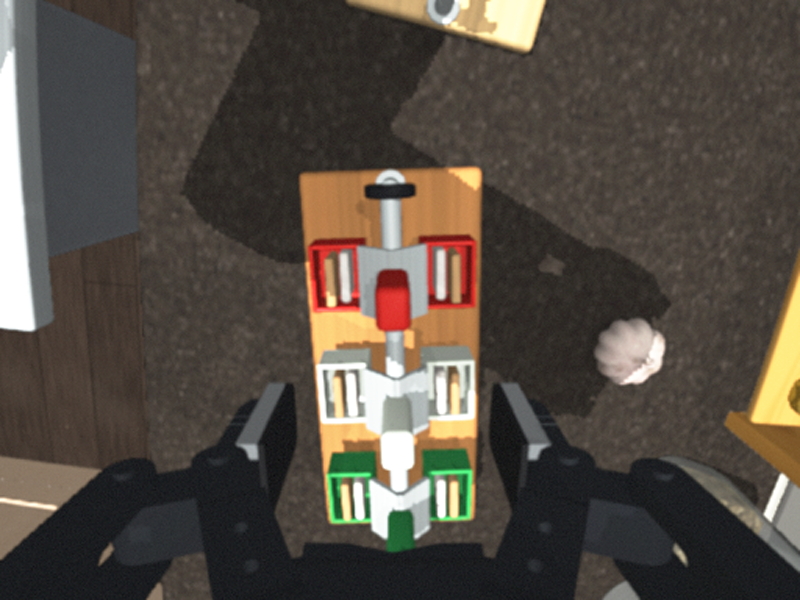

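The wrist view shows the red block at (376–410, 270–330), with its top face near (394,315), and the rail from (390,190) to (399,475). The white top is near (398,455).

```bash
python3 - <<'E'
from h import *
T=np.load('T1.npy'); f=lambda a,b,z:np.round(ray('wrist',(a*.64-.2,b*.64-.2),z,T),1)
for n,a,b,z in [('stop',390,190,95),('rail0',391,215,86),('rail1',395,340,86),('rail2',399,478,86),('blk far edge btm',392,275,94),('blk front top edge',393,302,139),('blk lower end',394,329,139),('L',377,315,139),('R',410,315,139)]: print(n,f(a,b,z))
cv2.imwrite('pics/w1c.png',cv2.resize(cv2.imread('pics/w1.png')[160:360,280:500],(660,600),interpolation=cv2.INTER_CUBIC))
E
```

```text
stop [433.2 -12.7  95. ]
rail0 [435.2 -27.1  86. ]
rail1 [ 445.5 -102.6   86. ]
rail2 [ 458.7 -201.6   86. ]
blk far edge btm [439.3 -60.3  94. ]
blk front top edge [440.2 -63.6 139. ]
blk lower end [442.1 -77.4 139. ]
L [433. -71. 139.]
R [449.2 -69.4 139. ]
```

View pics/w1c.png

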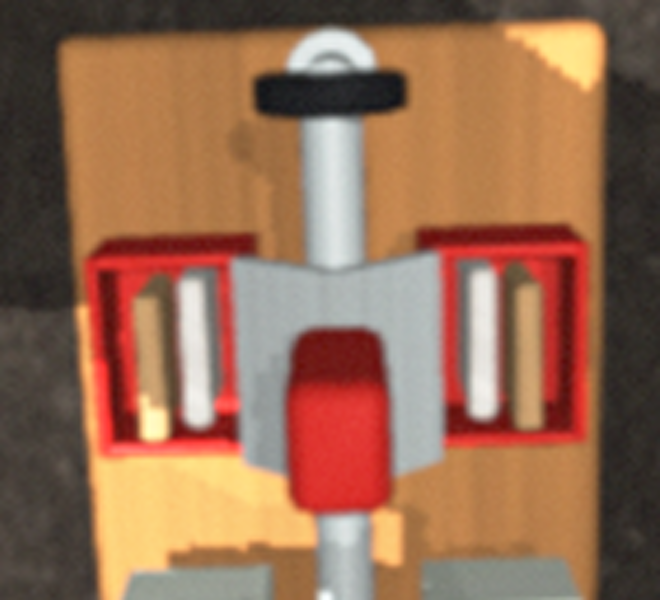

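The crop shows the red block's top face, rows 380–510 and centre about (340,445). That gives (441,-67), which agrees with the top view. The next move is straight down.

Emit:
{"method": "arm_command", "body": {"series": [{"dp":[0.35,0.03,1.0],"turn":-0.02,"grip":6},{"dp":[0.35,0.03,3.0],"turn":-0.02,"grip":6},{"dp":[0.35,0.03,5.0],"turn":-0.02,"grip":6},{"dp":[0.35,0.03,7.0],"turn":-0.02,"grip":6},{"dp":[0.35,0.03,9.0],"turn":-0.02,"grip":6},{"dp":[0.35,0.03,10.5],"turn":-0.02,"grip":6},{"dp":[0.35,0.03,11.6],"turn":-0.02,"grip":6},{"dp":[0.35,0.03,12.4],"turn":-0.02,"grip":6},{"dp":[0.35,0.03,12.8],"turn":-0.02,"grip":6},{"dp":[0.35,0.03,12.8],"turn":-0.02,"grip":6}]}}

```text
time_s: 3.2
tcp_pos: [441.2, -67.2, 122.0]
ee_rot: [[-0.123, 0.992, -0.001], [0.992, 0.123, 0.0], [0.0, -0.001, -1.0]]
contact_force: [0.4, -0.7, 0.2]
grip_width: 60.1
grip_force: 0.0
```

Emit:
{"method": "arm_command", "body": {"series": [{"dp":[0,0,0],"turn":0,"grip":4},{"dp":[0,0,0],"turn":0,"grip":3},{"dp":[0,0,0],"turn":0,"grip":2.2},{"dp":[0,0,0],"turn":0,"grip":1.0},{"dp":[0,0,0],"turn":0,"grip":1.0},{"dp":[0,0,0],"turn":0,"grip":1.0},{"dp":[0,0,0],"turn":0,"grip":1.0},{"dp":[0,0,0],"turn":0,"grip":1.0},{"dp":[0,0,0],"turn":0,"grip":1.0},{"dp":[0,0,0],"turn":0,"grip":1.0}], "grip_force": 40}}

```text
time_s: 4.2
tcp_pos: [441.1, -67.4, 122.7]
ee_rot: [[-0.123, 0.992, -0.0], [0.992, 0.123, -0.0], [-0.0, -0.0, -1.0]]
contact_force: [-2.4, -1.1, 5.9]
grip_width: 17.8
grip_force: 39.3
```

Width 17.8 means it holds the block's 18 mm face. Lifting.

Emit:
{"method": "arm_command", "body": {"series": [{"dp":[0,0,-0.5],"turn":0,"grip":1.0},{"dp":[0,0,-1.5],"turn":0,"grip":1.0},{"dp":[0,0,-3],"turn":0,"grip":1.0},{"dp":[0,0,-4.5],"turn":0,"grip":1.0},{"dp":[0,0,-6],"turn":0,"grip":1.0},{"dp":[0,0,-7.5],"turn":0,"grip":1.0},{"dp":[0,0,-9],"turn":0,"grip":1.0},{"dp":[0,0,-10.3],"turn":0,"grip":1.0},{"dp":[0,0,-11],"turn":0,"grip":1.0},{"dp":[0,0,-11],"turn":0,"grip":1.0}], "grip_force": 50}}

```text
time_s: 5.2
tcp_pos: [441.6, -67.4, 233.3]
ee_rot: [[-0.123, 0.992, 0.002], [0.992, 0.123, -0.001], [-0.001, 0.002, -1.0]]
contact_force: [0.2, 0.4, -1.6]
grip_width: 17.6
grip_force: 48.9
```

```bash
python3 - <<'E'
from h import *
plan([467.8,190.3,232],-7.6)
np.save('T2.npy',wristT()); cv2.imwrite('pics/w2.png',cv2.resize(camera('wrist'),(800,600),interpolation=cv2.INTER_CUBIC))
E
```

```text
t 5.2 tcp [441.6 -67.4 233.3] ydeg 7.1 z [ 0.002 -0.001 -1.   ] dp [25.25  5.76  0.11] turn 0.256 F [ 0.2  0.4 -1.6] w 17.6 gf 48.91229689121246
```

View pics/w2.png

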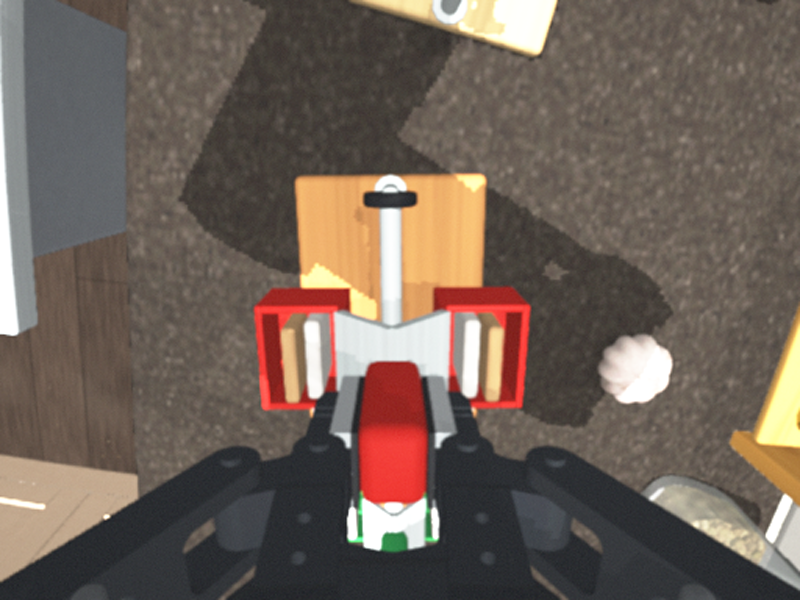

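The caddy hangs level in the jaws, clear of the rail. Pockets are at (305,350) and (480,350), symmetric about the block. Next, hover over the empty rail.

Emit:
{"method": "arm_command", "body": {"series": [{"dp":[1.5,0.35,0],"turn":0.02,"grip":1.0},{"dp":[4.5,1.0,0],"turn":0.05,"grip":1.0},{"dp":[8,1.8,0],"turn":0.08,"grip":1.0},{"dp":[11.5,2.6,0],"turn":0.12,"grip":1.0},{"dp":[15,3.4,0],"turn":0.15,"grip":1.0},{"dp":[18.5,4.2,0],"turn":0.19,"grip":1.0},{"dp":[21.5,4.9,0],"turn":0.22,"grip":1.0},{"dp":[23.8,5.4,0],"turn":0.24,"grip":1.0},{"dp":[25.2,5.8,0],"turn":0.256,"grip":1.0},{"dp":[25.2,5.8,0],"turn":0.256,"grip":1.0}]}}

```text
time_s: 6.25
tcp_pos: [467.7, 191.2, 231.4]
ee_rot: [[0.131, 0.991, -0.002], [0.991, -0.131, 0.0], [-0.0, -0.002, -1.0]]
contact_force: [-0.1, 0.1, -1.0]
grip_width: 17.4
grip_force: 48.9
```

```bash
python3 - <<'E'
from h import *
plan([467.8,190.3,232],-7.6)
np.save('T3.npy',wristT()); cv2.imwrite('pics/w3.png',cv2.resize(camera('wrist'),(800,600),interpolation=cv2.INTER_CUBIC))
E
```

```text
t 6.25 tcp [467.7 191.2 231.4] ydeg -7.5 z [-0.002  0.    -1.   ] dp [-0.09  0.03 -0.06] turn 0.002 F [-0.1  0.1 -1. ] w 17.4 gf 48.898417353630066
```

View pics/w3.png

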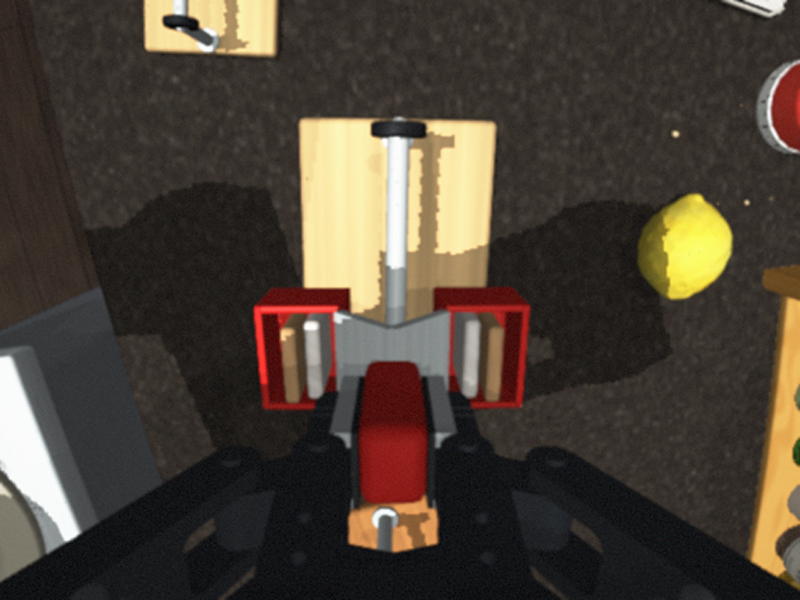

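The bar runs from the stop at (398,128) to (396,318) at the ridge, in line under the slot. I'll check the numbers.

```bash
python3 - <<'E'
from h import *
T=np.load('T3.npy'); f=lambda a,b,z:ray('wrist',(a*.64-.2,b*.64-.2),z,T)
a=f(398,140,86);b=f(396,318,86);s=f(398,128,95);d=a-b
print(np.round([s,a,b],1),'yaw y-axis deg',np.degrees(np.arctan2(-d[0],d[1])))
m=s-f(0,0,0)*0; u=np.array([.131,.991]); 
for p in (a,b): q=p[:2]-[467.7,191.2]; print('along',q@u,'across(tool y)',q@[.991,-.131])
E
```

```text
[[481.  280.2  95. ]
 [480.4 274.9  86. ]
 [467.1 179.5  86. ]] yaw y-axis deg -7.941599396735613
along 84.58721984198617 across(tool y) 1.6541912317188614
along -11.709853653646618 across(tool y) 0.9628296409978491
```

Emit:
{"method": "arm_command", "body": {"series": [{"dp":[0,0.1,1.0],"turn":0,"grip":1.0},{"dp":[0,0.1,2.5],"turn":0,"grip":1.0},{"dp":[0,0.1,4.0],"turn":0,"grip":1.0},{"dp":[0,0.1,5.5],"turn":0,"grip":1.0},{"dp":[0,0.1,7.0],"turn":0,"grip":1.0},{"dp":[0,0.1,8.4],"turn":0,"grip":1.0},{"dp":[0,0.1,9.4],"turn":0,"grip":1.0},{"dp":[0,0.1,10.1],"turn":0,"grip":1.0},{"dp":[0,0.1,10.5],"turn":0,"grip":1.0},{"dp":[0,0.1,10.6],"turn":0,"grip":1.0}]}}

```text
time_s: 7.3
tcp_pos: [469.0, 189.6, 126.1]
ee_rot: [[0.133, 0.991, -0.0], [0.991, -0.133, -0.0], [-0.0, -0.0, -1.0]]
contact_force: [-0.4, -0.2, -2.0]
grip_width: 17.3
grip_force: 48.9
```

Emit:
{"method": "arm_command", "body": {"series": [{"dp":[0,0,0.05],"turn":0,"grip":1.0},{"dp":[0,0,0.1],"turn":0,"grip":1.0},{"dp":[0,0,0.15],"turn":0,"grip":1.0},{"dp":[0,0,0.2],"turn":0,"grip":1.0},{"dp":[0,0,0.25],"turn":0,"grip":1.0},{"dp":[0,0,0.3],"turn":0,"grip":1.0},{"dp":[0,0,0.3],"turn":0,"grip":1.0},{"dp":[0,0,0.3],"turn":0,"grip":1.0},{"dp":[0,0,0.3],"turn":0,"grip":1.0},{"dp":[0,0,0.3],"turn":0,"grip":1.0}]}}

```text
time_s: 8.3
tcp_pos: [469.0, 189.8, 123.3]
ee_rot: [[0.133, 0.991, 0.0], [0.991, -0.133, 0.0], [0.0, 0.0, -1.0]]
contact_force: [-0.2, 0.2, -1.5]
grip_width: 17.6
grip_force: 48.9
```

Emit:
{"method": "arm_command", "body": {"series": [{"dp":[0,0,0.03],"turn":0,"grip":1.0},{"dp":[0,0,0.06],"turn":0,"grip":1.0},{"dp":[0,0,0.09],"turn":0,"grip":1.0},{"dp":[0,0,0.12],"turn":0,"grip":1.0},{"dp":[0,0,0.15],"turn":0,"grip":1.0},{"dp":[0,0,0.15],"turn":0,"grip":1.0},{"dp":[0,0,0.15],"turn":0,"grip":1.0},{"dp":[0,0,0.15],"turn":0,"grip":1.0},{"dp":[0,0,0.15],"turn":0,"grip":1.0},{"dp":[0,0,0.15],"turn":0,"grip":1.0}]}}

```text
time_s: 9.3
tcp_pos: [469.1, 189.8, 122.9]
ee_rot: [[0.133, 0.991, 0.001], [0.991, -0.133, 0.0], [0.0, 0.001, -1.0]]
contact_force: [-2.8, -0.3, 11.2]
grip_width: 17.3
grip_force: 50.6
```

Seated: the force rose to 11 N. Releasing.

Emit:
{"method": "arm_command", "body": {"series": [{"dp":[0,0,-0.1],"turn":0,"grip":1.8},{"dp":[0,0,-0.1],"turn":0,"grip":2.0},{"dp":[0,0,-0.1],"turn":0,"grip":2.4},{"dp":[0,0,-0.1],"turn":0,"grip":3},{"dp":[0,0,-0.1],"turn":0,"grip":4},{"dp":[0,0,-0.1],"turn":0,"grip":5},{"dp":[0,0,-0.1],"turn":0,"grip":6},{"dp":[0,0,-0.1],"turn":0,"grip":6},{"dp":[0,0,-0.1],"turn":0,"grip":6},{"dp":[0,0,-0.1],"turn":0,"grip":6}]}}

```text
time_s: 10.3
tcp_pos: [469.0, 189.8, 122.8]
ee_rot: [[0.133, 0.991, -0.0], [0.991, -0.133, -0.0], [-0.0, -0.0, -1.0]]
contact_force: [-0.4, -0.9, -0.3]
grip_width: 60.2
grip_force: 0.0
```

Emit:
{"method": "arm_command", "body": {"series": [{"dp":[0,0,-1],"turn":0,"grip":6},{"dp":[0,0,-2.5],"turn":0,"grip":6},{"dp":[0,0,-4],"turn":0,"grip":6},{"dp":[0,0,-6],"turn":0,"grip":6},{"dp":[0,0,-8],"turn":0,"grip":6},{"dp":[0,0,-10],"turn":0,"grip":6},{"dp":[0,0,-12],"turn":0,"grip":6},{"dp":[0,0,-13],"turn":0,"grip":6},{"dp":[0,0,-13],"turn":0,"grip":6},{"dp":[0,0,-13],"turn":0,"grip":6}]}}

```text
time_s: 11.3
tcp_pos: [468.7, 189.7, 252.3]
ee_rot: [[0.133, 0.991, -0.001], [0.991, -0.133, -0.0], [-0.0, -0.001, -1.0]]
contact_force: [-0.1, -0.1, -0.3]
grip_width: 60.1
grip_force: 0.0
```

```bash
python3 - <<'E'
from h import *
plan([469,189.8,250],-7.6)
a=camera('wrist');b=camera('scene')
cv2.imwrite('pics/f.png',np.vstack([cv2.resize(a,(400,300)),cv2.resize(b[150:260,100:390],(800,300),interpolation=cv2.INTER_CUBIC)[:, :400]]) if 0 else np.vstack([np.hstack([cv2.resize(a,(400,300)),cv2.resize(camera('top'),(400,300))]),cv2.resize(b[140:250,110:400],(800,300),interpolation=cv2.INTER_CUBIC)]))
E
```

```text
t 11.3 tcp [468.7 189.7 252.3] ydeg -7.6 z [-0.001 -0.    -1.   ] dp [0.01 0.03 0.23] turn -0.0 F [-0.1 -0.1 -0.3] w 60.1 gf 0.0
```

View pics/f.png

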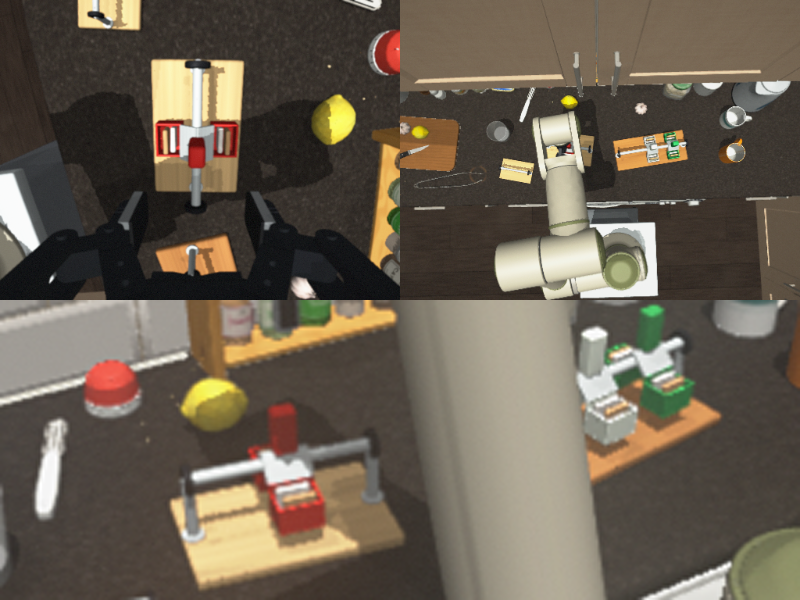

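The red caddy hangs level mid-rail: block at (197,152) in the wrist tile, upright at (285,430) in the scene tile. White and green are in place, and the gripper is clear.

```bash
python3 -c "
from rig import finish_job
print(finish_job())"
```

```text
the job is handed in; nothing more can be done
None
```

The red caddy hangs level and free astride the empty rail near its middle, the white and green caddies look undisturbed, and the job was handed in at about 11.5 s; no verdict came back.

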